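# Catch tray under the alternator stand

### The arm

A 7-joint arm with a two-finger parallel gripper is mounted at the origin on the work surface. World frame = base frame: x ahead of the robot, y to its left, z up, the work surface at z = 0. Lengths are in m, angles in degrees, forces in N, time in s.
With the tool pointing down it reaches from about 0.425 to 0.875 m from the base axis. Payload 4.7 kg.
Tool frame: the origin (TCP) lies on the centre line of the jaws, within the pads' length; the fingertips stand 11 mm ahead of it and the grasp point (between the pads) lies 8 mm behind it (finger_overhang is the x of the fingertips in the tool frame, in m); x points along the fingers, z is the direction in which the jaws open and shut, and the axes are right-handed (so a half turn about x gives the same grasp; the last joint's range is limited). The gripper opens to 87 mm and grips with 3 to 60 N. Pads are 19 mm wide; open, the fingers measure 117 mm over their backs; the gripper's body (75 mm by 190 mm) begins 51 mm behind the grasp point.
Start: joints at [73.803, 18.392, -4.016, 83.108, 1.295, 78.541, -3.26], TCP at [0.19, -0.622, 0.234] pointing down, gripper open.
Joint ranges: [-163.93, 163.93], [-17.29, 119.83], [-79.2, 71.16], [3.27, 140.29], [-89.18, 269.18], [5.43, 117.66], [-154.24, 154.24]. Speed limits (degrees/s): [147.25, 147.25, 180, 180, 180, 180, 180].

### API

Orientations are given as [roll, pitch, yaw] about the fixed x, y, z axes, in that order (R = Rz(yaw) Ry(pitch) Rx(roll)).
In Python, from cell import get_obs, read_camera, sign_off, cut_out, finger_overhang gives the robot as it stands.
- The arm moves only by the tool servo_tool, never from a script. Its argument "rows" is one flat list of numbers, 5 for each row, row after row: the shift along the world's x, y, z in mm, then the turn about the world's z in degrees, then the closure, from 0 (fully open) to 1 (shut). A call has 1 to 10 rows; each row is the pose to reach, as a shift and turn from the pose commanded when the call began; what a row does not reach only later rows make up. A row lasts 1/12 s, in which the tool goes at most 41.7 mm and 7.16 degrees, less where a joint would pass 70% of its speed; a pose out of reach is approached as far as the arm can. A call with a gripper value outside its range is refused whole. The fingers move at their own pace and stop on an object; "force" is the grip in N (left out, the last holds). Time passes only in rows, so rows that repeat a pose let the fingers close. It gives the time, the measured TCP pose, the force and the opening at its end, in the units of the state.
- get_obs(): the state, without advancing time (a new reading comes with each control period).
- read_camera(name): name is "scene" or "side" or "wrist"; returns a dict with "frame" (480x640x3 uint8, blue, green, red), "range_z" (480x640 float32, m along the optical axis (not along the pixel's ray), 0 where there is no reading), "intrinsics" (3x3 intrinsics, pixels), "k1" (the pictures are not rectified: a ray, as slopes to the right and down, at radius r is drawn at 1 + k1 r^2 times it, then the intrinsics apply), "cam_to_world" (4x4, takes a point from camera to world coordinates); the wrist camera has in their place "tool_from_camera" (4x4, takes a point from camera to tool coordinates, whose origin is the TCP and whose axes are the tool frame's). Camera axes: x right, y down, z forward; pixel columns grow to the right and rows downward; lengths in m; the calibration is good to about 2 mm. A picture is of the moment at which its call begins: read the wrist's pose just before it.
- sign_off(): hands the job in, once; it reports no verdict.
Trained networks look in a picture, given as the dict that the camera call returned (one of the last four; its "shot" number tells which), for a name from the list of things; names that differ only in an ending like _2 or _b are one class to them, and where a whole thing is asked for, a point or a joint stands for the part that bears it (a point fixed in the world has none). Each returns a list of dicts, best first, with "score" (0 to 1); they miss things now and then, are a little off and sometimes report something else, mostly with a low value. They report only what shows in the picture. A call takes as long as a camera call.
- cut_out(name, picture): "pixels" (480x640 bool, what is visible of it) and "extent" ([centre column, centre row, width, height] in pixels, round what is visible of it).
The state is a dict: "time_s": time; "qpos": joint angles; "joint_velocities": joint speeds; "effort": joint torques, N m; "tool_pos": TCP position; "tool_rot": TCP orientation; "force": force on the tool from outside, world axes, zero at the start; "wrist_torque": the same for the moment, N m; "grip_width": finger opening in m.
Only numpy, scipy, OpenCV 4.12 (cv2) and the standard library are available. Lean on these libraries where they do the work, as an engineer would, in place of code of your own. Each camera call takes 0.05 s, during which the arm holds its last target.

### The job

The alternator on the raised stand is about to be taken apart. Slide the shallow tray by its handle along the bench under the stand's overhanging plate, until the whole pan sits centred and square beneath the plate and flat on the bench, with the handle sticking out of the open side; then let go. Do not let the tray or the gripper bump the stand, and leave the deep tray where it is.

Things in the scene. Friction and masses are not known exactly. Their poses are not given: they have to be found in the camera images.
- tray_pan (a point): Centre, half-way up (14 mm above the bench), of the pan of the shallow tray: plain steel, loose, about 0.2 kg; 120 mm along x, 100 mm along y, 28 mm high. Its straight black handle runs along -x. At the start x points roughly to the robot's left (within 10 degrees), so the handle is on its right; the tray is in one of two places side by side, the deep tray in the other.
- tray_handle (a point): Where to grip the shallow tray: middle of its black handle, 155 mm from the pan's centre along -x, 30 mm above the bench, same axes as the pan. The handle is a level bar along x, 22 mm wide (y) and 20 mm tall; it ends 25 mm beyond this point, and the pan's wall is 95 mm away on the other side.
- stand_spot (a point): Bench point (z=0) under the alternator's middle, where the pan's centre belongs. x: way in, roughly to the robot's left (within 12 degrees), handle trailing. Fixed grey stand: overhanging plate 170 mm wide (y), underside 66 mm up, free edge 80 mm from here along -x; wall at the back, face 85 mm along +x; sides open. The alternator on it, 120 mm across, reaches 220 mm up.
- deep_tray_pan (a point): Centre, half-way up (40 mm above the bench), of the pan of the deep tray, too tall for the stand: plain steel, loose, 100 mm along x and y, 80 mm high. Its black handle runs along -x like the other's, to 180 mm from this point, 22 mm wide, top 76 mm above the bench. To be left alone.

How it is judged:
By the outcome, as a careful person would: the job done as asked, in the order asked, and still so for the second after the job is handed in, with the robot touching nothing.
It also fails if it takes over 45 s, if anything falls off the work surface, if the arm or the gripper's body presses on something with over 40 N, if the wrist force passes 120 N, or if a joint passes its speed limit or range.

## Working session

There is one attempt and no reset: what is moved stays moved. The work goes in short steps, Python scripts to look and compute and a tool call to move; the robot and the scene stay as the last step left them, time stands still between calls to the robot, and variables do not carry over. Pictures are saved under pics/ and viewed, and the job is handed in when it is done.

Besides the shell and the picture viewer there is one more tool, called after "Request:" as name(argument=value, ...) on one line, values as JSON. servo_tool: Moves the arm, as the interface text tells. Its arguments: {"type":"object","properties":{"rows":{"type":"array"},"force":{"type":"number"}},"required":["rows"]}

```bash
mkdir -p pics; ls
cat > h.py <<'E'
import numpy as np, cv2
from cell import *
def world(p, mask, T=None):
    K=p["intrinsics"];k1=p["k1"];z=p["range_z"]
    v,u=np.nonzero(mask&(z>0)); d=z[v,u]
    xd=(u-K[0,2])/K[0,0]; yd=(v-K[1,2])/K[1,1]
    x,y=xd.copy(),yd.copy()
    for _ in range(10):
        s=1+k1*(x*x+y*y); x=xd/s;y=yd/s
    P=np.stack([x*d,y*d,d],1)
    M=p["cam_to_world"] if T is None else T
    return P@M[:3,:3].T+M[:3,3],u,v
E
python3 - <<'E'
from h import *
o=get_obs();print(o)
for n in("scene","side","wrist"):
    p=read_camera(n);cv2.imwrite(f"pics/{n}0.png",p["frame"])
    np.savez(f"{n}0.npz",**{k:v for k,v in p.items() if k!="shot"})
    for t in("tray_pan","tray_handle","stand_spot","deep_tray_pan"):
        for r in cut_out(t,p)[:3]: print(n,t,r["score"],r["extent"])
E
```

```text
pics
{'time_s': 0.0, 'qpos': array([73.80333099, 18.43864833, -4.01637873, 83.17503617,  1.29549201,
       78.54024222, -3.25975689]), 'joint_velocities': array([ 0.0256177 ,  0.00219049,  0.02356954, -0.01491457,  0.00845128,
        0.02627967,  0.04846611]), 'effort': array([-4.22207868e-04, -4.91284204e+01, -4.04277295e-01, -3.12526238e+01,
       -6.41124928e-02,  4.37833916e-02,  1.97041340e-04]), 'tool_pos': array([ 0.18989372, -0.62108785,  0.23246509]), 'tool_rot': array([-176.86132953,   89.89118408,  110.14623739]), 'force': array([ 0.46750974, -0.80854042,  0.41705934]), 'wrist_torque': array([-0.01002223, -0.03458533,  0.02448436]), 'grip_width': 0.08705702614990667}
scene tray_pan 0.92 [291.0, 328.0, 84.8, 87.7]
scene tray_handle 0.63 [290.4, 326.0, 81.3, 87.6]
scene stand_spot 0.64 [400.0, 179.1, 101.7, 83.4]
scene deep_tray_pan 0.83 [210.1, 285.4, 99.5, 75.0]
side tray_pan 0.59 [290.9, 184.6, 47.0, 78.0]
side tray_handle 0.63 [290.3, 181.1, 49.8, 78.8]
side stand_spot 0.56 [247.6, 388.4, 134.2, 167.3]
side stand_spot 0.44 [289.6, 181.8, 45.3, 82.3]
side deep_tray_pan 0.88 [364.7, 175.3, 51.8, 91.4]
```

View pics/scene0.png

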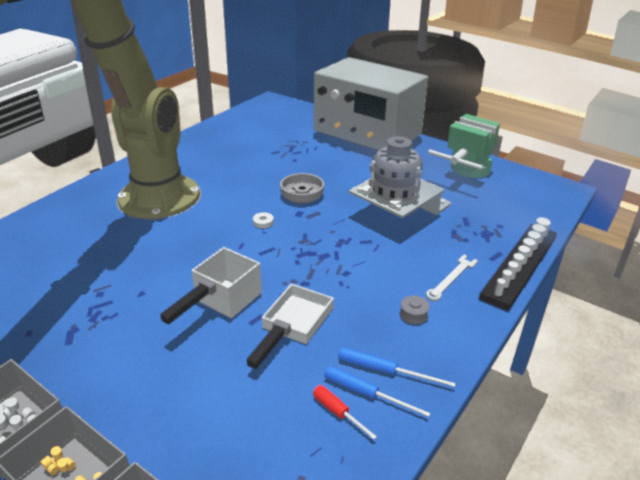

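View pics/side0.png

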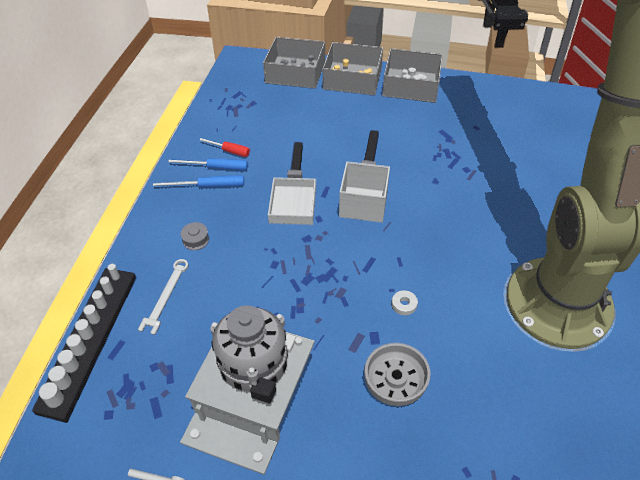

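View pics/wrist0.png

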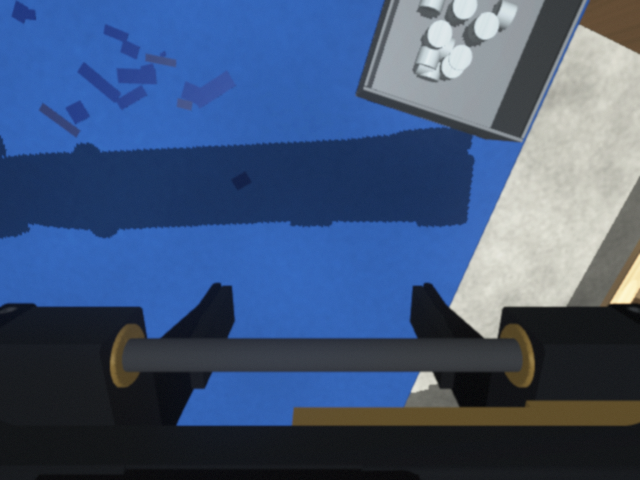

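The shallow tray is the one farther from the robot: scene (291,320), side (292,200), with its handle towards the bins. The deep tray is nearer, at side (365,190). The stand is at side (250,380), and its open edge faces the trays. Next I'll measure poses from the depth data.

Run:
```python
from h import *
for n in("side","scene"):
    p=dict(np.load(f"{n}0.npz"))
    al=np.ones((480,640),bool)
    P,u,v=world(p,al)
    # bench check
    b=(abs(P[:,2])<.02)&(P[:,0]>.3)&(P[:,0]<.9)&(abs(P[:,1])<.5)
    print(n,"bench z",np.median(P[b,2]))
    roi=dict(side=dict(tray=(262,320,138,228),deep=(335,395,128,222),stand=(175,320,300,472)),scene=dict(tray=(245,336,284,367),deep=(160,265,247,320),stand=(345,452,132,220)))[n]
    hsv=cv2.cvtColor(p["frame"],cv2.COLOR_BGR2HSV)
    for k,(a,c,d,e) in roi.items():
        m=(u>=a)&(u<c)&(v>=d)&(v<e)
        Q=P[m]; hs=hsv[v[m],u[m]]
        hi=Q[:,2]>.008
        Q=Q[hi];hs=hs[hi]
        h,ed=np.histogram(Q[:,2],bins=np.arange(0,.24,.006))
        print(n,k,{round(float(x)*1000):int(y) for x,y in zip(ed,h) if y>5})
        np.save(f"{n}_{k}.npy",np.hstack([Q,hs]))
```

```text
side bench z 0.00022679355540078383
side tray {6: 136, 12: 176, 18: 184, 24: 258, 30: 108, 36: 259, 42: 56}
side deep {6: 101, 12: 161, 18: 152, 24: 165, 30: 158, 36: 169, 42: 177, 48: 163, 54: 169, 60: 184, 66: 200, 72: 443, 78: 263, 84: 12}
side stand {6: 1200, 12: 250, 18: 100, 24: 93, 30: 113, 36: 106, 42: 114, 48: 134, 54: 122, 60: 17, 66: 824, 72: 3353, 78: 70, 84: 160, 90: 122, 96: 118, 102: 142, 108: 268, 114: 470, 120: 143, 126: 28, 132: 12, 138: 75, 144: 140, 150: 204, 156: 296, 162: 483, 168: 776, 174: 960, 180: 39, 186: 170, 192: 47, 198: 12, 204: 512, 210: 368, 216: 93}
scene bench z -0.0008483167795538815
scene tray {6: 195, 12: 306, 18: 332, 24: 426, 30: 163, 36: 554, 42: 25, 48: 6}
scene deep {6: 118, 12: 177, 18: 192, 24: 207, 30: 199, 36: 206, 42: 210, 48: 218, 54: 273, 60: 375, 66: 425, 72: 850, 78: 149}
scene stand {6: 62, 12: 90, 18: 113, 24: 111, 30: 118, 36: 103, 42: 97, 48: 75, 54: 55, 60: 90, 66: 412, 72: 822, 78: 168, 84: 259, 90: 114, 96: 114, 102: 123, 108: 166, 114: 149, 120: 108, 126: 106, 132: 67, 138: 93, 144: 118, 150: 130, 156: 143, 162: 174, 168: 280, 174: 229, 180: 32, 186: 77, 192: 42, 198: 32, 204: 175, 210: 42, 216: 19}
```

Run:
```python
from h import *
def rect(Q,name):
    r=cv2.minAreaRect((Q[:,:2]*1000).astype(np.float32)); print(name,len(Q),np.round(r[0],1),np.round(r[1],1),round(r[2],2))
D={}
for k in("tray","deep","stand"):
    A={n:np.load(f"{n}_{k}.npy") for n in("side","scene")}
    A["both"]=np.vstack([A["side"],A["scene"]])
    for n,Q in A.items():
        bright=Q[:,5]>110; dark=Q[:,5]<60
        if k=="stand":
            s=(Q[:,2]>.066)&(Q[:,2]<.078); rect(Q[s],n+" plate")
            t=(Q[:,2]>.2)&(Q[:,2]<.216); 
            rect(Q[t],n+" pulley"); 
            t=(Q[:,2]>.160)&(Q[:,2]<.18);c=cv2.minEnclosingCircle((Q[t][:,:2]*1000).astype(np.float32));print(c)
        else:
            rect(Q[bright],n+k+" pan"); 
            h=Q[dark]; rect(h,n+k+" handle"); c=h[:,:2].mean(0); w=np.linalg.svd(h[:,:2]-c,full_matrices=False)[2][0]
            print("  handle mean",c,"dir",np.degrees(np.arctan2(w[1],w[0])), "z",np.percentile(h[:,2],[5,50,95]))
        # image map
    Q=A["both"]
    im=np.full((600,600,3),0,np.uint8)
    c=np.median(Q[:,:2],0)
    px=((Q[:,:2]-c)*1500+300).astype(int)
    ok=((px>=0)&(px<600)).all(1)
    zc=cv2.applyColorMap(np.clip(Q[:,2]/(.05 if k=='tray' else .12)*255,0,255).astype(np.uint8),cv2.COLORMAP_JET)[:,0]
    o=np.argsort(Q[:,2])
    for i in o:
        if ok[i]: cv2.circle(im,(int(px[i,0]),int(px[i,1])),1,zc[i].tolist(),-1)
    cv2.imwrite(f"pics/map_{k}.png",im)
    print(k,c)
```

```text
sidetray pan 886 [ 618.6 -210.2] [119.5 244. ] 19.06
sidetray handle 204 [ 619.2 -287.7] [19.5 95.7] 8.24
  handle mean [ 0.61860541 -0.28766687] dir 98.61833399745231 z [0.0340818  0.03927005 0.04265488]
scenetray pan 1325 [ 610.4 -206.2] [181.2 240.5] 36.33
scenetray handle 258 [ 627.4 -289.6] [ 18.8 105.1] 7.4
  handle mean [ 0.63279391 -0.29769362] dir -83.84866239729082 z [0.02546881 0.03450873 0.03952113]
bothtray pan 2211 [ 610.4 -206.2] [181.2 240.5] 36.33
bothtray handle 462 [ 623.  -290.4] [ 26.2 105. ] 8.83
  handle mean [ 0.62652886 -0.29326622] dir 99.41346671707194 z [0.02673239 0.03704648 0.04196649]
tray [ 0.61787022 -0.21685485]
sidedeep pan 2228 [ 458.3 -297.3] [113.7 326.6] 9.74
sidedeep handle 239 [ 443.4 -319.1] [ 21.3 106.6] 0.54
  handle mean [ 0.44370675 -0.31683308] dir 91.67985193910184 z [0.07196659 0.07564944 0.07940004]
scenedeep pan 2888 [ 438.7 -238.3] [209.8 188.4] 49.59
scenedeep handle 344 [ 450.9 -321.6] [ 19.5 112.3] 1.66
  handle mean [ 0.45545295 -0.32124178] dir -89.14467408565964 z [0.06160072 0.07062373 0.07552991]
bothdeep pan 5116 [ 480.8 -295. ] [179.9 308.2] 0.4
bothdeep handle 583 [ 447.2 -321.7] [ 27.1 112.3] 1.81
  handle mean [ 0.45063761 -0.31943444] dir 91.90530826939695 z [0.06260834 0.07327779 0.0783861 ]
deep [ 0.44887534 -0.22379505]
side plate 4177 [563.5 303.6] [182.9 171.5] 81.95
side pulley 884 [562.  293.6] [57.3 61.1] 14.49
((561.1350708007812, 293.4704895019531), 67.04142761230469)
scene plate 1234 [525.8 415.4] [246.3 483.2] 22.43
scene pulley 233 [565.2 290.5] [57.1 59.8] 19.61
((568.6156005859375, 280.28802490234375), 60.89353561401367)
both plate 5411 [525.2 415.1] [247.  482.9] 22.18
both pulley 1117 [563.3 293.2] [60.6 62.2] 1.29
((562.7332153320312, 293.2271423339844), 67.81263732910156)
stand [0.55831578 0.3308823 ]
```

View pics/map_stand.png

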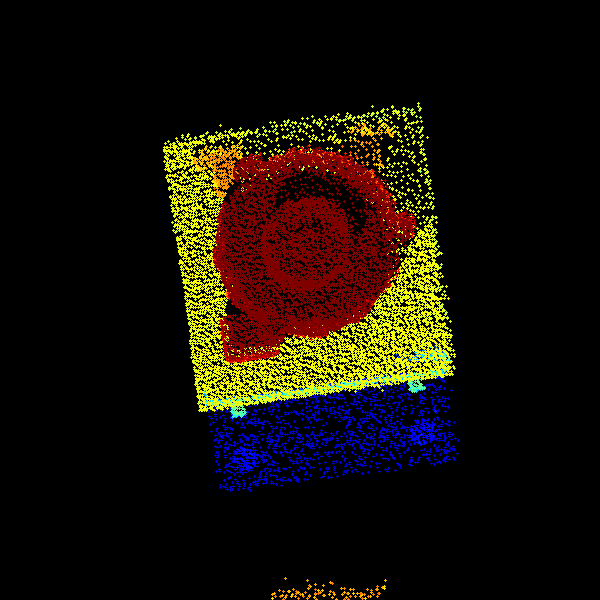

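View pics/map_tray.png

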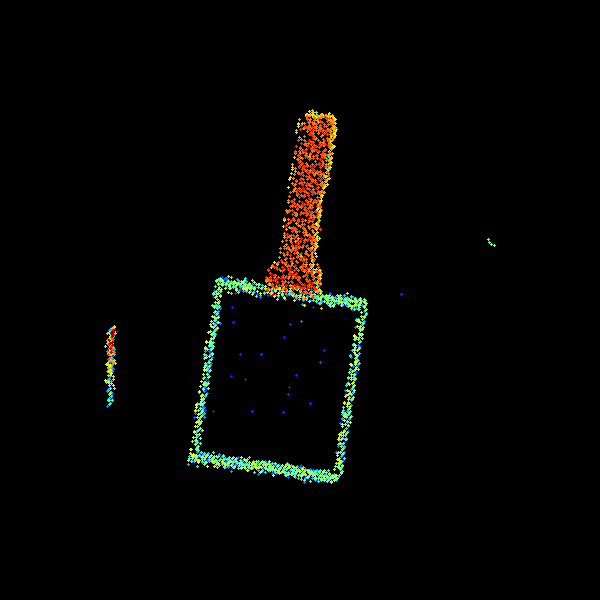

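Run:
```python
from h import *
from scipy.optimize import minimize
def trim(Q,yaw,axis,ref,lo=1,hi=99):
    pass
A=np.vstack([np.load("side_tray.npy"),np.load("scene_tray.npy")])
for n,Q in(("side",np.load("side_tray.npy")),("scene",np.load("scene_tray.npy")),("both",A)):
    Q=Q[np.linalg.norm(Q[:,:2]-[.598,-.18],axis=1)<.09]
    Q=Q[(Q[:,2]<.030)&(Q[:,2]>.012)]
    # fit outer wall: distance of pts to rectangle outline (wall center ~ 58.5x48.5)
    def f(p):
        c,s=np.cos(p[2]),np.sin(p[2]); d=Q[:,:2]-p[:2]
        a=np.abs(d[:,0]*c+d[:,1]*s)-p[3]; b=np.abs(-d[:,0]*s+d[:,1]*c)-p[4]
        e=np.where(np.maximum(a,b)>0,np.hypot(np.maximum(a,0),np.maximum(b,0)),-np.maximum(a,b))
        return np.minimum(np.abs(e),.008).mean()
    r=minimize(f,[.598,-.18,np.radians(98.5),.0585,.0485],method="Nelder-Mead",options=dict(maxiter=4000,xatol=1e-6,fatol=1e-8,initial_simplex=np.array([.598,-.18,np.radians(98.5),.0585,.0485])+np.vstack([np.zeros(5),np.diag([.005,.005,.05,.003,.003])])))
    print(n,"tray",np.round(r.x[:2]*1000,1),np.degrees(r.x[2]),r.x[3:]*1000,r.fun)
S=np.vstack([np.load("side_stand.npy"),np.load("scene_stand.npy")])
for n,Q in(("side",np.load("side_stand.npy")),("scene",np.load("scene_stand.npy")),("both",S)):
    Q=Q[(Q[:,2]>.068)&(Q[:,2]<.078)&(np.linalg.norm(Q[:,:2]-[.563,.303],axis=1)<.14)]
    for y in(81,82,83):
        y=np.radians(y);
    r=cv2.minAreaRect((Q[:,:2]*1000).astype(np.float32));print(n,"rect",r)
    # robust edges
    best=None
    for yd in np.arange(78,86,.1):
        y=np.radians(yd);c,s=np.cos(y),np.sin(y)
        a=Q[:,0]*c+Q[:,1]*s;b=-Q[:,0]*s+Q[:,1]*c
        lo,hi=np.percentile(b,[.7,99.3]);l2,h2=np.percentile(a,[.7,99.3])
        ar=(hi-lo)*(h2-l2)
        if best is None or ar<best[0]: best=(ar,yd,lo,hi,l2,h2)
    ar,yd,lo,hi,l2,h2=best;y=np.radians(yd);c,s=np.cos(y),np.sin(y)
    a=l2+.080-.001;b=(lo+hi)/2
    print("  yaw",yd,"w",hi-lo,"len",h2-l2,"spot",a*c-b*s,a*s+b*c)
    # base foot plate + front view
```

```text
side tray [ 601.3 -162.8] 98.58959373415446 [58.79329116 48.34716567] 0.0015927636582615374
scene tray [ 606.  -172.1] 98.6046713092841 [66.53545282 48.48338591] 0.002447404260205244
both tray [ 604.2 -163.4] 98.35062459722958 [58.7272358  48.62035685] 0.0018366074700686787
side rect ((563.4651489257812, 303.5693359375), (182.87875366210938, 171.46034240722656), 81.94631958007812)
  yaw 82.39999999999975 w 0.16909211405709135 len 0.17754174898338748 spot 0.5621580337210799 0.29553880934709126
scene rect ((564.9802856445312, 301.917724609375), (188.58172607421875, 175.8424835205078), 82.98263549804688)
  yaw 81.89999999999978 w 0.17061546594256305 len 0.18201026827459732 spot 0.5644938269391907 0.2892251790115387
both rect ((564.6837768554688, 301.939697265625), (188.80816650390625, 176.22740173339844), 82.83033752441406)
  yaw 82.19999999999976 w 0.1715963796524979 len 0.1812946375991395 spot 0.5629501251396655 0.29151608237241716
```

Run:
```python
from h import *
from scipy.spatial.transform import Rotation as R
o=get_obs();M=R.from_euler("xyz",o["tool_rot"],degrees=True).as_matrix();print(M.round(3)); z=M[:,2];print("jaw ang",np.degrees(np.arctan2(z[1],z[0])), finger_overhang)
print(np.load("wrist0.npz")["tool_from_camera"].round(3))
# occupancy map from both cams
im=np.zeros((1000,1000,3),np.uint8)  # 1px=1mm ; col = y+500 ; row = x
for n in("side","scene"):
    P,u,v=world(dict(np.load(f"{n}0.npz")),np.ones((480,640),bool))
    P=P[(P[:,2]>.007)&(P[:,2]<.3)&(P[:,0]>.25)&(P[:,0]<1)&(abs(P[:,1])<.5)]
    c=cv2.applyColorMap(np.clip(P[:,2]/.12*255,0,255).astype(np.uint8),cv2.COLORMAP_JET)[:,0]
    for q,cc in zip(P,c): cv2.circle(im,(int(q[1]*1000+500),int(q[0]*1000)),1,cc.tolist(),-1)
im=im[250:]
for g in range(0,1000,100): cv2.line(im,(g,0),(g,750),(60,60,60),1); cv2.putText(im,str(g-500),(g,740),0,.5,(255,255,255),1)
for g in range(50,750,100): cv2.line(im,(0,g),(1000,g),(60,60,60),1); cv2.putText(im,str(g+250),(0,g),0,.5,(255,255,255),1)
cv2.imwrite("pics/occ.png",cv2.resize(im,(800,600)))
Q=np.vstack([np.load("side_deep.npy"),np.load("scene_deep.npy")])
Q=Q[(Q[:,5]>90)&(abs(Q[:,2]-.077)<.008)&(Q[:,1]>-.27)&(Q[:,0]<.56)]
print(cv2.minAreaRect((Q[:,:2]*1000).astype(np.float32)),Q[:,:2].min(0),Q[:,:2].max(0))
```

```text
[[ 0.     0.956  0.293]
 [-0.     0.293 -0.956]
 [-1.    -0.     0.   ]]
jaw ang -72.98980264887848 0.011
[[ 0.001 -0.302  0.953 -0.15 ]
 [ 0.    -0.953 -0.302  0.084]
 [ 1.     0.    -0.001  0.   ]
 [ 0.     0.     0.     1.   ]]
((443.26873779296875, -205.17352294921875), (105.84687805175781, 124.51815032958984), 0.5535802245140076) [ 0.38982895 -0.26749573] [ 0.49644662 -0.14289096]
```

View pics/occ.png

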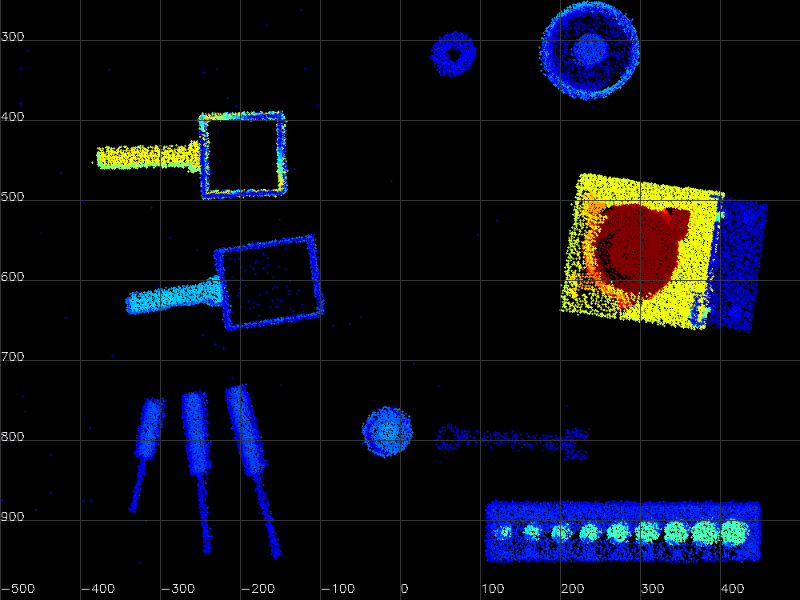

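Request:
servo_tool(rows=[30,20,0,6,0,65,45,0,12,0,100,70,0,18,0,135,95,0,24,0,170,118,0,31,0,200,140,0,37,0,230,160,0,43,0,260,182,0,49,0,290,203,0,55,0,320,224,0,60,0], force=20)

```text
time_s: 1.58
tool_pos: [0.5113, -0.3964, 0.2339]
tool_rot: [-46.4, 90.0, -59.1]
force: [0.7, -0.4, -0.3]
grip_width: 0.0866
```

Request:
servo_tool(rows=[30,20,0,6,0,60,40,0,12,0,90,60,0,18,0,105,72,0,21.5,0,116,81,0,21.5,0,116,81,0,21.5,0,116,81,0,21.5,0])

```text
time_s: 2.17
tool_pos: [0.6257, -0.317, 0.2333]
tool_rot: [-155.9, 89.9, -147.4]
force: [0.0, -0.3, -0.7]
grip_width: 0.0872
```

Run:
```python
from h import *
from scipy.spatial.transform import Rotation as R
o=get_obs();print(o)
M=R.from_euler("xyz",o["tool_rot"],degrees=True).as_matrix();z=M[:,2];print("jaw ang",np.degrees(np.arctan2(z[1],z[0])))
for n in("scene","side","wrist"):
    p=read_camera(n);cv2.imwrite(f"pics/{n}1.png",p["frame"])
    np.savez(f"{n}1.npz",**{k:v for k,v in p.items() if k!="shot"})
    if n!="wrist":
        P,u,v=world(p,np.ones((480,640),bool))
        d=P-o["tool_pos"]; t=d@M
        s=(t[:,0]>-.4)&(t[:,0]<.05)&(abs(t[:,1])<.2)&(abs(t[:,2])<.16)
        np.save(f"{n}_grip.npy",t[s])
```

```text
{'time_s': 2.1667, 'qpos': array([ 43.86330664,  27.18742283, -27.90418048,  73.88204168,
        12.51924118,  81.93536547,  25.27971463]), 'joint_velocities': array([ 1.77893394, -0.91018159,  1.7392023 ,  0.48030738,  0.64506231,
        0.22386178,  0.52958059]), 'effort': array([-2.00495102e+00, -5.40623760e+01, -7.51393497e+00, -3.08262885e+01,
       -2.88362335e-01, -1.06506521e-02, -4.28528676e-02]), 'tool_pos': array([ 0.62571005, -0.31697177,  0.23333554]), 'tool_rot': array([-155.87649413,   89.94009017, -147.44445485]), 'force': array([ 0.01265109, -0.2934453 , -0.68865182]), 'wrist_torque': array([-0.04368058, -0.046577  ,  0.01182023]), 'grip_width': 0.08717138408003047}
jaw ang 8.432027603933097
```

View pics/side1.png

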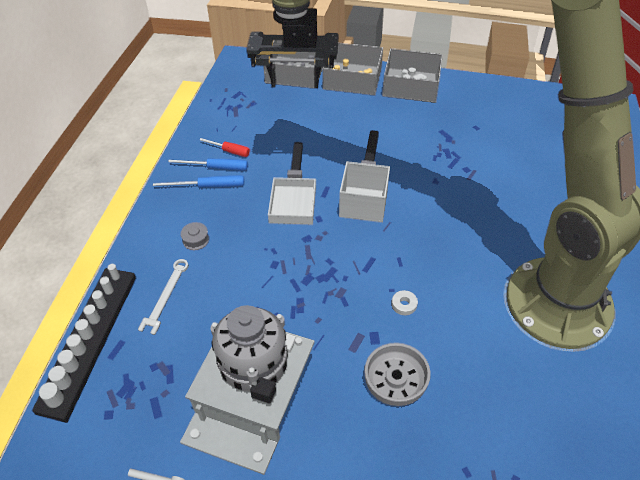

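View pics/scene1.png

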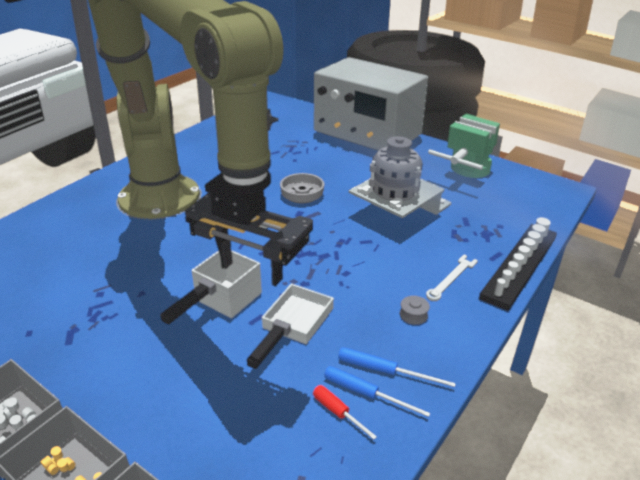

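View pics/wrist1.png

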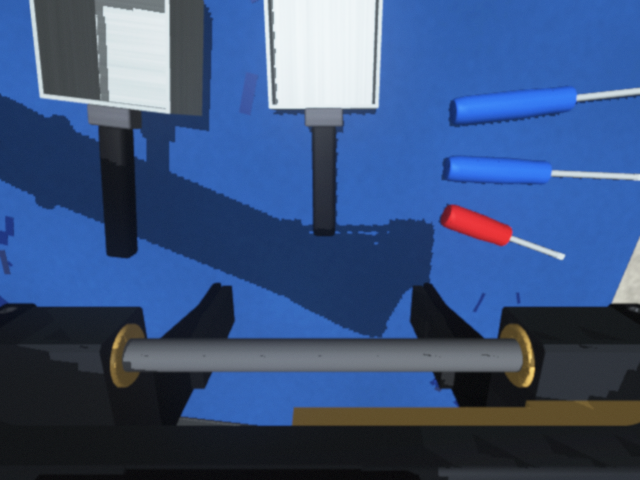

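The views show the handle in the wrist picture at (323,180), running straight along the image, and jaws parallel to it. The wide gripper body lies across the handle. Next: how far the body reaches towards the stand, and a refined handle position.

Run:
```python
from h import *
from scipy.spatial.transform import Rotation as R
t=np.vstack([np.load("side_grip.npy"),np.load("scene_grip.npy")])
for a in np.arange(-.3,.02,.02):
    s=t[(t[:,0]>a)&(t[:,0]<=a+.02)]
    if len(s)>10: print(round(a,2),len(s),"y",np.percentile(s[:,1],[1,99]).round(3),"z",np.percentile(s[:,2],[1,99]).round(3))
o=get_obs();M=np.eye(4);M[:3,:3]=R.from_euler("xyz",o["tool_rot"],degrees=True).as_matrix();M[:3,3]=o["tool_pos"]
p=dict(np.load("wrist1.npz"));T=M@p["tool_from_camera"]
P,u,v=world(p,np.ones((480,640),bool),T)
hsv=cv2.cvtColor(p["frame"],cv2.COLOR_BGR2HSV)[v,u]
h=(P[:,2]>.033)&(P[:,2]<.05)&(hsv[:,2]<70)&(abs(u-323)<22)&(v>125)&(v<238)
H=P[h];r=cv2.minAreaRect((H[:,:2]*1000).astype(np.float32));print("handle",r,np.median(H[:,2]),H[:,:2].mean(0))
w=(P[:,2]>.018)&(P[:,2]<.034)&(u>255)&(u<390)&(v<112); W=P[w]
print("pan",cv2.minAreaRect((W[:,:2]*1000).astype(np.float32)))
b=(abs(P[:,2])<.01);print(np.median(P[b,2]))
ang=np.radians(98.5);e=np.array([np.cos(ang),np.sin(ang)])
print("handle end along",np.percentile(H[:,:2]@e,[1,99]),"lat",np.percentile(H[:,:2]@[-e[1],e[0]],[2,50,98]), "tcp along/lat",M[:2,3]@e,M[:2,3]@[-e[1],e[0]])
# slope
d=H[:,:2]-H[:,:2].mean(0);w=np.linalg.svd(d,full_matrices=False)[2][0];print(np.degrees(np.arctan2(w[1],w[0]))%180)
```

```text
-0.3 762 y [-0.038  0.011] z [-0.023  0.038]
-0.28 781 y [-0.037  0.02 ] z [-0.022  0.04 ]
-0.26 801 y [-0.037  0.022] z [-0.023  0.045]
-0.24 686 y [-0.037  0.013] z [-0.023  0.038]
-0.22 921 y [-0.037  0.038] z [-0.032  0.039]
-0.2 785 y [-0.038  0.039] z [-0.037  0.038]
-0.18 1167 y [-0.037  0.038] z [-0.048  0.038]
-0.16 759 y [-0.038  0.039] z [-0.051  0.034]
-0.14 847 y [-0.024  0.026] z [-0.051  0.018]
-0.12 2555 y [-0.036  0.035] z [-0.094  0.094]
-0.1 2603 y [-0.039  0.038] z [-0.092  0.096]
-0.08 1493 y [-0.039  0.039] z [-0.085  0.089]
-0.06 148 y [-0.035  0.033] z [-0.082  0.088]
-0.04 345 y [-0.013  0.013] z [-0.057  0.059]
-0.02 309 y [-0.012  0.013] z [-0.053  0.056]
0.0 193 y [-0.012  0.013] z [-0.054  0.054]
handle ((622.1375122070312, -288.6571350097656), (20.91231918334961, 101.8506088256836), 8.281779289245605) 0.03877228188157111 [ 0.62308408 -0.2919416 ]
pan ((605.2322387695312, -178.14971923828125), (100.20974731445312, 87.52945709228516), 8.569214820861816)
-0.0008892789985007199
handle end along [-0.4271411  -0.32825348] lat [-0.58265975 -0.57316389 -0.56308749] tcp along/lat -0.40804082402431524 -0.5703519431369319
97.77943800462198
```

The gripper body reaches only ±39 mm towards the stand, which leaves enough clearance. The handle centre is 2–3 mm further in +x than the TCP. Now I descend and grip.

Request:
servo_tool(rows=[2,0,-30,0,0,2,0,-65,0,0,2,0,-100,0,0,2,0,-135,0,0,2,0,-165,0,0,2,0,-185,0,0,2,0,-200,0,0,2,0,-208,0,0,2,0,-211,0,0,2,0,-211,0,0], force=20)

```text
time_s: 3.15
tool_pos: [0.628, -0.3173, 0.023]
tool_rot: [-56.1, 90.0, -47.6]
force: [0.2, -0.0, 0.4]
grip_width: 0.087
```

Request:
servo_tool(rows=[0,0,0,0,0.4,0,0,0,0,0.6,0,0,0,0,0.7,0,0,0,0,0.8,0,0,0,0,1,0,0,0,0,1,0,0,0,0,1,0,0,0,0,1,0,0,0,0,1])

```text
time_s: 3.9
tool_pos: [0.6281, -0.3166, 0.0226]
tool_rot: [-37.9, 90.0, -29.3]
force: [-0.9, -0.2, -0.4]
grip_width: 0.0351
```

Run:
```python
from h import *
o=get_obs();print(o)
for n in("side","wrist"):
    p=read_camera(n);cv2.imwrite(f"pics/{n}2.png",p["frame"])
```

```text
{'time_s': 3.9, 'qpos': array([ 42.90124483,  36.40687386, -25.60090909,  85.71819182,
        16.93111095,  61.7228208 ,  22.11574486]), 'joint_velocities': array([ 0.07421297, -0.00397039, -0.0365309 , -0.09470482, -0.01088671,
        0.01404658, -0.08221498]), 'effort': array([-2.93699966e-03, -5.84106982e+01, -7.64284194e+00, -2.68686426e+01,
       -3.88577592e-02,  6.43641315e-02, -4.12675786e-05]), 'tool_pos': array([ 0.62808514, -0.31661268,  0.02255917]), 'tool_rot': array([-37.85242256,  89.99501843, -29.34524656]), 'force': array([-0.89462012, -0.22598637, -0.40027545]), 'wrist_torque': array([-0.02334096, -0.05218849, -0.0098775 ]), 'grip_width': 0.03507664857632006}
```

View pics/wrist2.png

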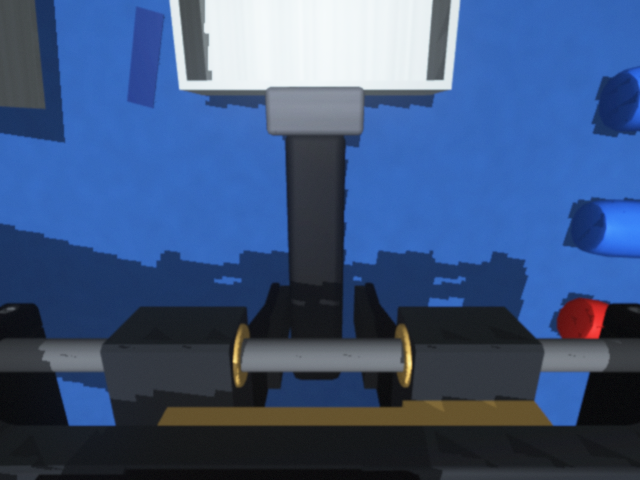

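The handle is centred between the pads at (318,300), but the fingers have not closed fully yet. I'll keep closing.

Request:
servo_tool(rows=[0,0,0,0,1,0,0,0,0,1,0,0,0,0,1,0,0,0,0,1,0,0,0,0,1,0,0,0,0,1], force=20)

```text
time_s: 4.5
tool_pos: [0.6279, -0.3166, 0.0225]
tool_rot: [-176.3, 90.0, -167.8]
force: [-0.5, -0.4, 0.9]
grip_width: 0.0216
```

Request:
servo_tool(rows=[0,5,0,0,1,0,14,0,-1,1,0,26,0,-2,1,0,40,0,-3,1,0,55,0,-4,1,0,70,0,-5.5,1,0,85,0,-7,1,0,100,0,-8.5,1,0,115,0,-10,1,0,130,0,-11.5,1])

```text
time_s: 5.33
tool_pos: [0.628, -0.1856, 0.0226]
tool_rot: [-21.6, 90.0, -24.6]
force: [0.1, -0.5, -0.3]
grip_width: 0.0216
```

Request:
servo_tool(rows=[0,15,0,-1.3,1,0,30,0,-2.5,1,0,45,0,-3.5,1,0,60,0,-4.3,1,0,74,0,-4.5,1,0,86,0,-4.5,1,0,94,0,-4.5,1,0,98,0,-4.5,1,0,98,0,-4.5,1])

```text
time_s: 6.08
tool_pos: [0.6282, -0.0871, 0.0226]
tool_rot: [81.4, 90.0, 74.0]
force: [0.2, -0.4, -0.7]
grip_width: 0.0216
```

Run:
```python
from h import *
from scipy.spatial.transform import Rotation as R
o=get_obs();print(o["time_s"],o["tool_pos"],o["force"],o["grip_width"],o["qpos"].round(1))
M=R.from_euler("xyz",o["tool_rot"],degrees=True).as_matrix();z=M[:,2];print("jaw ang",np.degrees(np.arctan2(z[1],z[0])))
for n in("side","scene"):
    p=read_camera(n);cv2.imwrite(f"pics/{n}3.png",p["frame"])
    np.savez(f"{n}3.npz",**{k:v for k,v in p.items() if k!="shot"})
```

```text
6.0833 [ 0.62816455 -0.0870804   0.02260672] [ 0.2192055  -0.40328058 -0.6811629 ] 0.02156529288721484 [ 26.4  29.2 -26.4  96.8  14.8  57.5 -12.5]
jaw ang -7.399336441918843
```

View pics/side3.png

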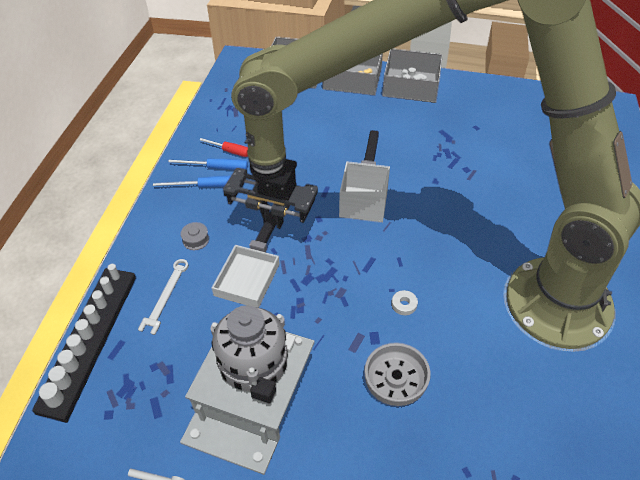

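The tray moved with the gripper and is clear of the stand, with its pan at side (246,275). Now I measure the pan's pose against the TCP.

```bash
cat > fit.py <<'E'
from h import *
from scipy.optimize import minimize
def fitpan(Ps,c0,yaw0):
    Q=Ps[(np.linalg.norm(Ps[:,:2]-c0,axis=1)<.09)&(Ps[:,2]<.030)&(Ps[:,2]>.012)]
    def f(p):
        c,s=np.cos(p[2]),np.sin(p[2]); d=Q[:,:2]-p[:2]
        a=np.abs(d[:,0]*c+d[:,1]*s)-.0588; b=np.abs(-d[:,0]*s+d[:,1]*c)-.0488
        e=np.where(np.maximum(a,b)>0,np.hypot(np.maximum(a,0),np.maximum(b,0)),-np.maximum(a,b))
        return np.minimum(np.abs(e),.008).mean()
    x0=np.array([*c0,np.radians(yaw0)])
    r=minimize(f,x0,method="Nelder-Mead",options=dict(maxiter=4000,xatol=1e-6,fatol=1e-8,initial_simplex=x0+np.vstack([np.zeros(3),np.diag([.006,.006,.05])])))
    return r.x[0]*1000,r.x[1]*1000,np.degrees(r.x[2]),r.fun*1000,len(Q)
E
python3 - <<'E'
from fit import *
al=np.ones((480,640),bool);L=[]
for n in("side","scene"):
    P,_,_=world(dict(np.load(f"{n}3.npz")),al);L.append(P)
    print(n,np.round(fitpan(P,np.array([.648,.066]),82.6),2))
print(np.round(fitpan(np.vstack(L),np.array([.648,.066]),82.6),2))
for n in("side","scene"):
    P,_,_=world(dict(np.load(f"{n}0.npz")),al); print(n,np.round(fitpan(P,np.array([.603,-.163]),98.5),2))
E
```

```text
side [645.71  68.42  83.25   1.29 847.  ]
scene [649.04  65.26  82.9    1.26 543.  ]
[ 647.3    67.48   82.92    1.88 1390.  ]
side [ 601.19 -162.82   98.54    1.59  610.  ]
scene [ 604.89 -164.16   98.47    1.44  865.  ]
```

Request:
servo_tool(rows=[-3,2,0,0,1,-10,5,0,-0.3,1,-21,9,0,-0.7,1,-35,14,0,-0.7,1,-50,19,0,-0.7,1,-65,24,0,-0.7,1,-80,29,0,-0.7,1,-94,34,0,-0.7,1,-105,38,0,-0.7,1,-112,40,0,-0.7,1])

```text
time_s: 7.02
tool_pos: [0.5145, -0.0486, 0.0226]
tool_rot: [-122.1, 90.0, -130.3]
force: [0.8, -0.3, -0.8]
grip_width: 0.0216
```

Request:
servo_tool(rows=[0,0,0,0,1,0,0,0,0,1,0,0,0,0,1])

```text
time_s: 7.27
tool_pos: [0.5163, -0.049, 0.0227]
tool_rot: [-64.5, 90.0, -72.7]
force: [-0.7, 0.2, -0.8]
grip_width: 0.0222
```

Run:
```python
from fit import *
from scipy.spatial.transform import Rotation as R
o=get_obs();print(o["time_s"],o["tool_pos"],o["force"],o["grip_width"],o["qpos"].round(1))
M=R.from_euler("xyz",o["tool_rot"],degrees=True).as_matrix();z=M[:,2];print("jaw ang",np.degrees(np.arctan2(z[1],z[0])))
al=np.ones((480,640),bool)
for n,spot in(("side",(562.2,295.0)),("scene",(564.7,289.8))):
    p=read_camera(n);cv2.imwrite(f"pics/{n}4.png",p["frame"])
    P,_,_=world(p,al); r=np.array(fitpan(P,np.array([.534,.107]),82.3)); print(n,r.round(2),"to go",np.array(spot)-r[:2])
    Q=P[(P[:,2]>.068)&(P[:,2]<.078)&(np.linalg.norm(P[:,:2]-[.563,.303],axis=1)<.14)]
    # side edges & front edge by line fits: bin along edge, take extremes
    y=np.radians(82.2);c,s=np.cos(y),np.sin(y)
    a=(Q[:,0]-.563)*c+(Q[:,1]-.293)*s;b=-(Q[:,0]-.563)*s+(Q[:,1]-.293)*c
    for nm,A,B,sg,rng in(("left",a,b,1,(-.07,.09)),("right",a,b,-1,(-.07,.09)),("front",b,a,-1,(-.075,.075))):
        xs,ys=[],[]
        for t in np.arange(rng[0],rng[1],.008):
            k=(A>=t)&(A<t+.008)
            if k.sum()>6: xs.append(t+.004);ys.append(sg*np.percentile(sg*B[k],95))
        f=np.polyfit(xs,ys,1);res=np.array(ys)-np.polyval(f,xs);k=abs(res)<.003
        f=np.polyfit(np.array(xs)[k],np.array(ys)[k],1);print("  ",nm,"slope deg",np.degrees(f[0]).round(2),"at0 mm",(f[1]*1000).round(1),k.sum())
```

```text
7.2667 [ 0.51631873 -0.04899989  0.02265474] [-0.68339125  0.15636254 -0.78375826] 0.02216715498007028 [ 28.8  17.1 -29.3 113.3  10.5  52.2 -14.2]
jaw ang -8.197001705476564
side [535.44 106.27  82.53   1.13 700.  ] to go [ 26.76303494 188.7275722 ]
   left slope deg -2.58 at0 mm 83.6 20
   right slope deg -68.83 at0 mm -12.8 2Traceback (most recent call last):
  File "<stdin>", line 19, in <module>
    raise TypeError("expected non-empty vector for x")
TypeError: expected non-empty vector for x
```

```bash
cat > edges.py <<'E'
from fit import *
al=np.ones((480,640),bool)
for n in("side","scene"):
    P,u,v=world(dict(np.load(f"{n}0.npz")),al)
    Q=P[(P[:,2]>.066)&(P[:,2]<.079)&(np.linalg.norm(P[:,:2]-[.563,.303],axis=1)<.15)]
    y=np.radians(82.2);c,s=np.cos(y),np.sin(y)
    a=(Q[:,0]-.563)*c+(Q[:,1]-.293)*s;b=-(Q[:,0]-.563)*s+(Q[:,1]-.293)*c
    for nm,A,B,sg,rng,e0 in(("left",a,b,1,(-.07,.09),.085),("right",a,b,-1,(-.07,.09),-.085),("front",b,a,-1,(-.075,.075),-.08)):
        xs,ys=[],[]
        m=abs(B-e0)<.012
        for t in np.arange(rng[0],rng[1],.008):
            k=(A>=t)&(A<t+.008)&m
            if k.sum()>3: xs.append(t+.004);ys.append((sg*B[k]).max()*sg)
        if len(xs)<4: print(nm,len(xs));continue
        xs,ys=np.array(xs),np.array(ys);k=np.ones(len(xs),bool)
        for _ in range(3):
            f=np.polyfit(xs[k],ys[k],1);k=abs(ys-np.polyval(f,xs))<.003
        print(n,nm,"slope deg",np.degrees(f[0]).round(2),"at0 mm",(f[1]*1000).round(1),k.sum(),len(xs))
E
python3 edges.py
python3 - <<'E'
from fit import *
al=np.ones((480,640),bool)
p=read_camera("scene");cv2.imwrite("pics/scene4.png",p["frame"])
P,_,_=world(p,al);print(np.round(fitpan(P,np.array([.536,.105]),82.3),2))
E
```

```text
side left slope deg -0.2 at0 mm 86.0 20 20
side right slope deg 0.15 at0 mm -84.2 12 12
side front slope deg 1.9 at0 mm -80.9 6 6
scene left slope deg -0.93 at0 mm 83.4 8 8
scene right slope deg -0.01 at0 mm -87.0 20 20
scene front slope deg 0.12 at0 mm -82.1 18 19
[538.63 104.11  82.35   1.55 529.  ]
```

View pics/scene4.png

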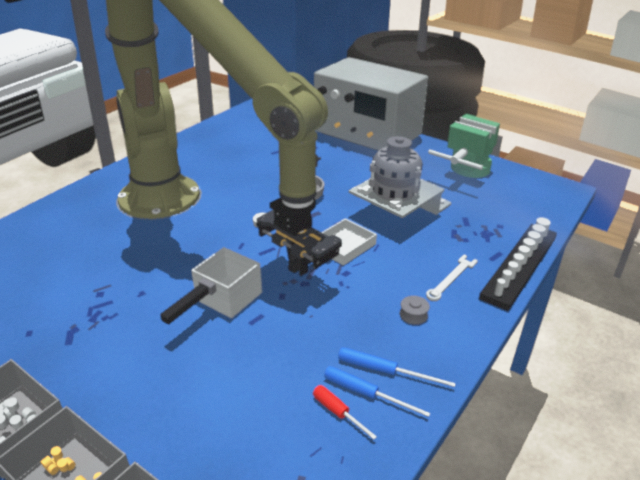

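View pics/side4.png

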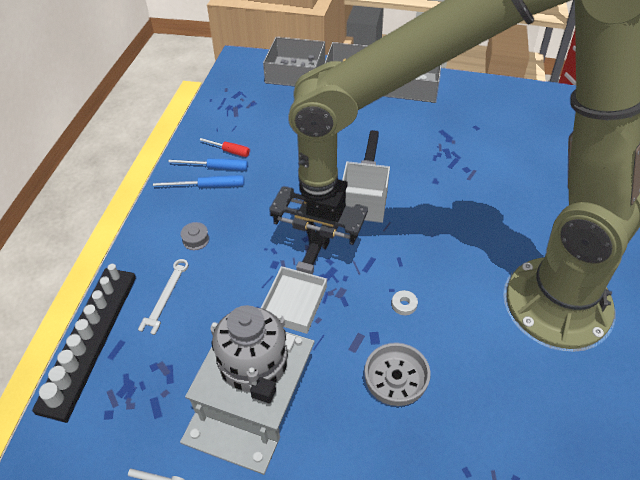

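Both cameras agree on what remains: (26, 186) mm along the insertion axis, with yaw within about 0.3°. Sliding in.

Request:
servo_tool(rows=[0.6,4,0,0,1,1.7,12,0,0,1,3.1,22,0,0,1,4.8,34,0,0,1,6.5,46,0,0,1,8.2,58,0,0,1,9.9,70,0,0,1,11.6,82,0,0,1,13.3,94,0,0,1,15,106,0,0,1])

```text
time_s: 8.2
tool_pos: [0.5312, 0.0594, 0.0226]
tool_rot: [73.5, 90.0, 65.4]
force: [0.2, -0.4, -0.3]
grip_width: 0.0217
```

Request:
servo_tool(rows=[1.7,12,0,0,1,3.4,24,0,0,1,5.1,36,0,0,1,6.8,48,0,0,1,8.3,59,0,0,1,9.5,68,0,0,1,10.5,75,0,0,1,11,79,0,0,1,11,80,0,0,1,11,80,0,0,1])

```text
time_s: 9.03
tool_pos: [0.5421, 0.1379, 0.0226]
tool_rot: [91.0, 90.0, 82.8]
force: [0.2, 0.5, -1.4]
grip_width: 0.0219
```

Run:
```python
from fit import *
from scipy.spatial.transform import Rotation as R
o=get_obs();print(o["time_s"],o["tool_pos"],o["force"],o["grip_width"])
M=R.from_euler("xyz",o["tool_rot"],degrees=True).as_matrix();z=M[:,2];print("jaw ang",np.degrees(np.arctan2(z[1],z[0])))
for n in("side","scene"):
    p=read_camera(n);cv2.imwrite(f"pics/{n}5.png",p["frame"])
```

```text
9.0333 [0.54205805 0.13788694 0.02255838] [ 0.24889405  0.47149457 -1.43900241] 0.021887812427986382
jaw ang -8.179175474411789
```

View pics/side5.png

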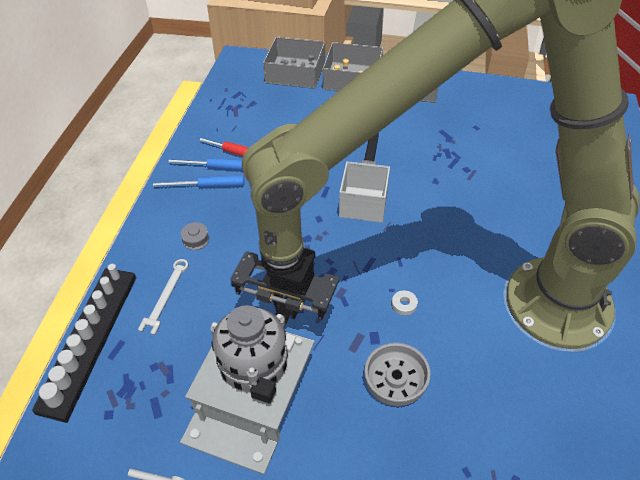

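View pics/scene5.png

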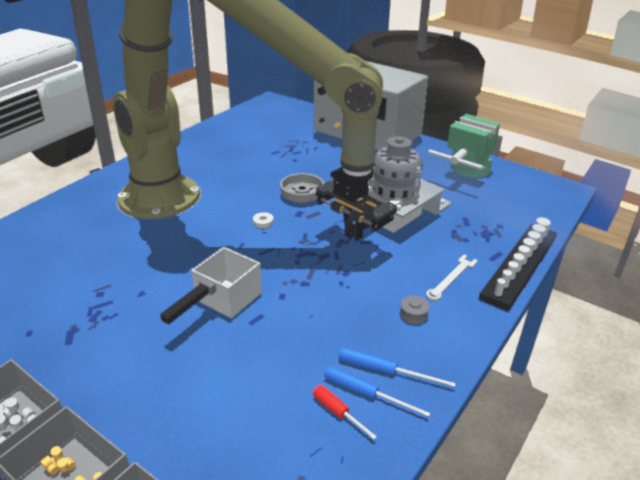

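Request:
servo_tool(rows=[0,0,0,0,0.7,0,0,0,0,0.6,0,0,0,0,0.4,0,0,0,0,0.2,0,0,0,0,0,0,0,0,0,0,0,0,0,0,0,0,0,0,0,0,0,0,0,0,0,0,0,0,0,0])

```text
time_s: 9.97
tool_pos: [0.5421, 0.1374, 0.0226]
tool_rot: [-59.5, 90.0, -67.6]
force: [-0.0, -0.7, 0.1]
grip_width: 0.0785
```

Request:
servo_tool(rows=[0,0,0,0,0,0,0,0,0,0,0,0,10,0,0,-1,-5,28,0,0,-3,-15,50,0,0,-5,-30,80,0,0,-7,-50,110,0,0,-10,-70,145,0,0,-14,-95,180,0,0,-17,-120,210,0,0])

```text
time_s: 10.8
tool_pos: [0.5247, 0.0175, 0.2356]
tool_rot: [9.1, 89.9, 1.0]
force: [1.2, -0.3, 0.2]
grip_width: 0.087
```

Request:
servo_tool(rows=[0,-30,0,0,0,0,-65,0,0,0,0,-100,0,0,0,0,-130,0,0,0,0,-150,0,0,0,0,-160,0,0,0,0,-160,0,0,0])

```text
time_s: 11.38
tool_pos: [0.5247, -0.1451, 0.2329]
tool_rot: [-61.7, 90.0, -70.2]
force: [-0.7, -0.3, -0.2]
grip_width: 0.0869
```

Run:
```python
from fit import *
from scipy.spatial.transform import Rotation as R
o=get_obs();print(o["time_s"],o["tool_pos"],o["force"],o["grip_width"])
al=np.ones((480,640),bool)
for n,spot in(("side",(562,292.3)),("scene",(564.5,290.8))):
    p=read_camera(n);cv2.imwrite(f"pics/{n}6.png",p["frame"])
    P,u,v=world(p,al); V=cv2.cvtColor(p["frame"],cv2.COLOR_BGR2HSV)[v,u,2]
    h=P[(V<75)&(P[:,2]>.022)&(P[:,2]<.05)&(P[:,1]<.23)&(P[:,1]>.05)&(abs(P[:,0]-.545)<.06)]
    if len(h)<20: print(n,len(h));continue
    y=np.radians(82.2);e=np.array([np.cos(y),np.sin(y)]);l=np.array([-e[1],e[0]])
    d=h[:,:2]-np.array(spot)/1000
    w=np.linalg.svd(d-d.mean(0),full_matrices=False)[2][0]
    print(n,len(h),"along",(d@e*1000).min().round(1),(d@e*1000).max().round(1),"lat pct",np.percentile(d@l*1000,[2,50,98]).round(1),"yaw",np.degrees(np.arctan2(w[1],w[0]))%180,"z",np.percentile(h[:,2],[50,90]))
    a=P[(P[:,2]>.06)&(P[:,2]<.09)&(abs(P[:,0]-.443)<.08)&(abs(P[:,1]+.195)<.08)]
    print(" deep",a[:,:2].min(0),a[:,:2].max(0))
```

```text
11.3833 [ 0.52471262 -0.14513908  0.23293667] [-0.73123391 -0.33967046 -0.20227044] 0.08685235832417029
side 259 along -178.1 -108.6 lat pct [-8.6  3.7 10.3] yaw 86.66335526363243 z [0.03893727 0.04180383]
 deep [ 0.38991866 -0.27486408] [ 0.49217208 -0.14139588]
scene 315 along -183.6 -74.1 lat pct [-13.1  -7.8   6.5] yaw 82.52862492585508 z [0.03666763 0.03983903]
 deep [ 0.39017145 -0.27446241] [ 0.49838335 -0.14261989]
```

View pics/side6.png

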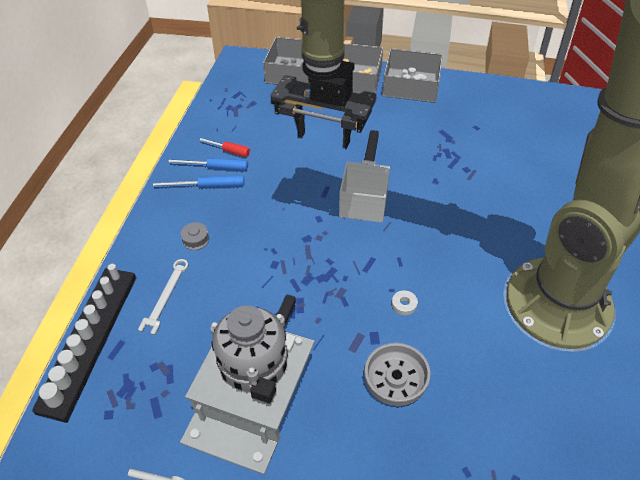

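View pics/scene6.png

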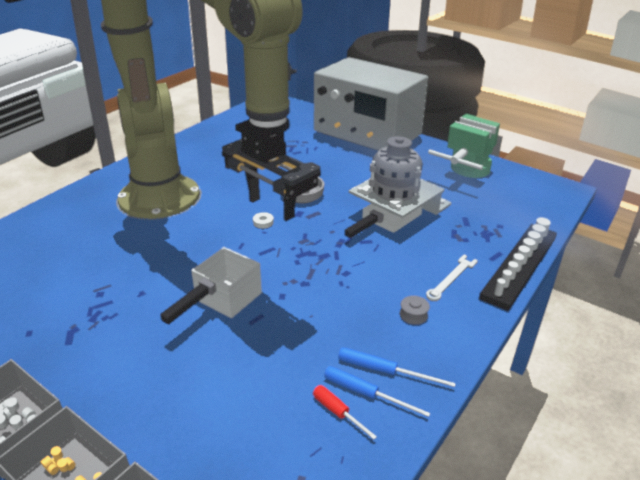

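The handle end is 178–184 mm from the spot (180 expected), and the deep tray is unmoved. One last check of squareness with the wrist camera.

Request:
servo_tool(rows=[3,30,0,0,0,6,65,0,0,0,9,100,0,0,0,12,130,0,0,0,15,155,0,0,0,15,160,0,0,0,15,160,0,0,0,15,160,0,0,0])

```text
time_s: 12.15
tool_pos: [0.5398, 0.0183, 0.2327]
tool_rot: [-83.3, 90.0, -91.4]
force: [-0.1, -0.1, 0.1]
grip_width: 0.087
```

Run:
```python
from h import *
from scipy.spatial.transform import Rotation as R
o=get_obs();p=read_camera("wrist");cv2.imwrite("pics/wrist7.png",p["frame"])
M=np.eye(4);M[:3,:3]=R.from_euler("xyz",o["tool_rot"],degrees=True).as_matrix();M[:3,3]=o["tool_pos"];print(o["tool_pos"])
P,u,v=world(p,np.ones((480,640),bool),M@p["tool_from_camera"])
V=cv2.cvtColor(p["frame"],cv2.COLOR_BGR2HSV)[v,u,2]
h=P[(V<70)&(P[:,2]>.03)&(P[:,2]<.046)&(v<290)]
pl=P[(P[:,2]>.062)&(P[:,2]<.082)&(v<290)]
y=np.radians(82.2);e=np.array([np.cos(y),np.sin(y)]);l=np.array([-e[1],e[0]])
for n,Q in(("handle",h),("plate",pl)):
    d=(Q[:,:2]-[.563,.2915])*1000
    print(n,len(Q),"along",np.percentile(d@e,[.5,99.5]).round(1),"lat",np.percentile(d@l,[.5,50,99.5]).round(1))
d=h[:,:2]-h[:,:2].mean(0);w=np.linalg.svd(d,full_matrices=False)[2][0];print(np.degrees(np.arctan2(w[1],w[0]))%180,np.percentile(h[:,2],[10,50,90]))
# front edge line of plate
d=(pl[:,:2]-[.563,.2915])*1000;a=d@e;b=d@l;xs=[];ys=[]
for t in range(-76,76,6):
    k=(b>=t)&(b<t+6)
    if k.sum()>5: xs.append(t+3);ys.append(np.percentile(a[k],2))
f=np.polyfit(xs,ys,1);print("plate edge slope deg",np.degrees(np.arctan(f[0])),f[1],len(xs))
```

```text
[0.53978059 0.01828892 0.2327    ]
handle 2941 along [-269.9  -93.1] lat [-254.7   -0.6  219.1]Traceback (most recent call last):
  File "<stdin>", line 12, in <module>
    return _quantile_unchecked(
        a, q, axis, out, overwrite_input, method, keepdims, weights)
    return _ureduce(a,
                    func=_quantile_ureduce_func,
    ...<5 lines>...
                    overwrite_input=overwrite_input,
                    method=method)
    r = func(a, **kwargs)
    result = _quantile(arr,
                       quantiles=q,
    ...<2 lines>...
                       out=out,
                       weights=wgt)
    slices_having_nans = np.isnan(arr[-1, ...])
                                  ~~~^^^^^^^^^
IndexError: index -1 is out of bounds for axis 0 with size 0
```

View pics/wrist7.png

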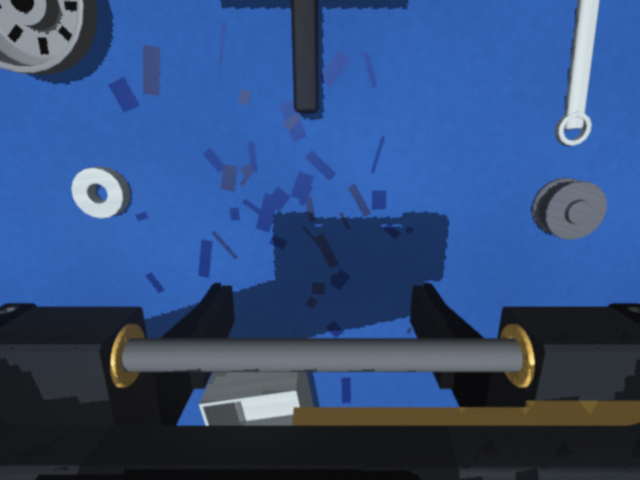

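The handle shows at (305,60), but the plate is out of view. I'll rise and move forward a bit.

Request:
servo_tool(rows=[0,0,30,0,0,0,5,65,0,0,2,15,95,0,0,4,30,110,0,0,6,45,120,0,0,7,50,120,0,0,7,50,120,0,0,7,50,120,0,0])

```text
time_s: 12.87
tool_pos: [0.5468, 0.0658, 0.3514]
tool_rot: [-141.2, 89.9, -149.5]
force: [-0.0, -0.4, -1.0]
grip_width: 0.0871
```

Run:
```python
from h import *
from scipy.spatial.transform import Rotation as R
o=get_obs();p=read_camera("wrist");cv2.imwrite("pics/wrist8.png",p["frame"])
M=np.eye(4);M[:3,:3]=R.from_euler("xyz",o["tool_rot"],degrees=True).as_matrix();M[:3,3]=o["tool_pos"];print(o["tool_pos"])
P,u,v=world(p,np.ones((480,640),bool),M@p["tool_from_camera"])
V=cv2.cvtColor(p["frame"],cv2.COLOR_BGR2HSV)[v,u,2]
y=np.radians(82.2);e=np.array([np.cos(y),np.sin(y)]);l=np.array([-e[1],e[0]])
D=(P[:,:2]-[.563,.2915])*1000;A=D@e;B=D@l
near=(v<290)&(abs(B)<100)&(A>-200)&(A<100)
hm=near&(V<80)&(P[:,2]>.03)&(P[:,2]<.046)&(abs(B)<25)&(A<-85);pm=near&(P[:,2]>.060)&(P[:,2]<.084)
for n,m in(("handle",hm),("plate",pm)):
    print(n,m.sum(),"along",np.percentile(A[m],[.5,99.5]).round(1),"lat",np.percentile(B[m],[.5,50,99.5]).round(1))
h=P[hm];d=h[:,:2]-h[:,:2].mean(0);w=np.linalg.svd(d,full_matrices=False)[2][0];print("handle yaw",np.degrees(np.arctan2(w[1],w[0]))%180,np.percentile(h[:,2],[10,50,90]))
a=A[pm];b=B[pm];xs=[];ys=[]
for t in range(-76,76,6):
    k=(b>=t)&(b<t+6)
    if k.sum()>5: xs.append(t+3);ys.append(np.percentile(a[k],2))
f=np.polyfit(xs,ys,1);print("stand yaw by edge",82.2+0-np.degrees(np.arctan(f[0]))*-1*-1, "slope",np.degrees(np.arctan(f[0])),f[1],len(xs))
```

```text
[0.54676777 0.06583614 0.35136495]
handle 1428 along [-177.7  -85.1] lat [-11.2  -1.    9.3]
plate 5943 along [-77.3 -21.5] lat [-83.6  -2.3  85. ]
handle yaw 82.07435501499396 [0.03732221 0.03876276 0.03997387]
stand yaw by edge 81.80120793082618 slope 0.3987920691738261 -76.88543228507113 26
```

View pics/wrist8.png

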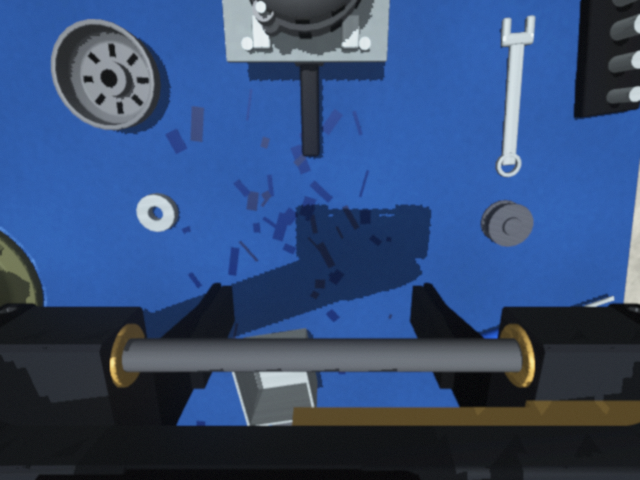

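The wrist picture shows the handle at (310,110) sticking out square from the middle of the plate's edge at (305,62). The handle end is 100.4 mm from the plate edge (100 is ideal), it is under 2 mm off centre, and the yaw agrees within about 0.5°. Handing in.

```bash
python3 -c "
from cell import *
print(sign_off())"
```

```text
the job is handed in; nothing more can be done
None
```

I gripped the shallow tray by its handle, slid it round and straight in under the stand's plate, let go, and backed the gripper off before handing in. The arm had used about 13 of the 45 s.

**Last checks:**
- **Depth:** the handle's end is about 100 mm out from the plate's edge, where 100 mm is ideal.
- **Centring:** the handle is within about 2 mm of the plate's centre line.
- **Squareness:** the handle's yaw matches the stand's to about 0.5°.
- **Flatness:** the handle's top reads level at about 39 mm, which fits the pan lying flat on the bench.
- **Contact:** the wrist force readings at the end of each move stayed under about 2 N, with no sign of a bump.
- **Deep tray:** still in its place in both fixed cameras.

**Disagreements:** the side and scene cameras differ by 2–4 mm in absolute position. I used differences within each camera, and those agreed to about 1 mm. The side camera's last handle yaw was about 4° off, which I put down to the alternator partly hiding the handle; the scene and wrist cameras read it as square. The pan itself is hidden under the plate, so its final pose is inferred from the handle.

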